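# Gauge the cake tin, then unclip and hold up the matching nozzle cassette

## Task

We are changing the batter depositor over to the fluted tin standing in the slide gauge: slide the gauge's red-handled jaw shut until it presses the tin against the fixed jaw, and leave it shut to show the size. Then take the nozzle cassette that matches (blue for the small 46 mm tin, orange for the large 62 mm tin) out of the dock: pinch its two side catches together, lift it straight up at least 5 cm clear above the dock, and finish while still holding it there, upright and still, with the catches pinched. Leave the other cassette, the other tin, the jar and the brush where they are.

Things in the scene. Friction and masses are not known exactly. Their poses are not given: they have to be found in the camera images.
- gauge: steel slide gauge fixed to the bench. Origin on the bench at the inner face of its fixed jaw, in line with the tin; the jaw opens to +y. Fixed jaw: a plate 16 mm thick (y -16 to 0 mm, x -30 to 60 mm), 30 mm tall; a rail 18 mm tall runs along y at x 40 to 70 mm, y -20 to 170 mm. The tin stands on the bare bench between the jaws.
- gauge_bed (a point): point on the bench between the gauge's jaws, 35 mm in +y from the fixed jaw's face; the tin to be gauged stands within 10 mm of it
- gauge_jaw (a joint): sliding jaw: its value is the clear opening between the jaw faces, m (starts at 0.078 to 0.092; range 0 to 0.11). Moves along the gauge's y, shuts towards -y. About 2.5 N of friction; it stays where it is left. With the tin clamped it reads 0.046 (small tin) or 0.062 (large tin).
- gauge_handle (a point): middle of the gripping part of the red upright handle on the sliding jaw, 60 mm above the bench: a block 12 mm thick (along the gauge's y), 30 mm wide (along the gauge's x), from 30 to 76 mm above the bench. The jaw below it is 16 mm thick and up to 31 mm tall.
- tin_small: small fluted dark cake tin with copper-coloured ribs, mouth down: 46 mm across its rim (which is on the bench), 26 mm tall, 80 g. Origin at the centre of its underside. One of the two tins stands in the gauge, the other on the open bench.
- tin_large: large fluted dark cake tin with copper-coloured ribs, mouth down: 62 mm across its rim (which is on the bench), 32 mm tall, 80 g. Origin at the centre of its underside. One of the two tins stands in the gauge, the other on the open bench.
- dock: grey cassette dock fixed to the bench, 200 mm (x) by 86 mm (y), 45 mm tall, origin at the centre of its underside. Two wells, centred at x = -50 and +50 mm, y = 0, each holding one cassette with its underside 4 mm above the bench. The wells leave the cassette 2 mm play along x and 2.5 mm along y.
- blue: blue nozzle cassette for the small tin, upright in either well: white housing 56 (x) by 25 (y) by 96 mm, 40 mm wide foot, blue top band, nozzles to 102 mm; 200 g. Origin: centre of underside, axes as the dock's. blue sprung catches on its +y and -y sides: pads 30 mm wide, 58 to 96 mm above origin, 62 mm across, 46 pinched. Hooks bar lifting until both are 4 mm in; the pads then carry it.
- orange: orange nozzle cassette for the large tin, upright in either well: white housing 56 (x) by 25 (y) by 96 mm, 40 mm wide foot, orange top band, nozzles to 102 mm; 200 g. Origin: centre of underside, axes as the dock's. orange sprung catches on its +y and -y sides: pads 30 mm wide, 58 to 96 mm above origin, 62 mm across, 46 pinched. Hooks bar lifting until both are 4 mm in; the pads then carry it.
- blue_l (a joint): how far the blue cassette's catch on its +y side is pressed in, m: 0 at rest, 0.008 fully in; a spring resists with 4 N at rest rising to 9 N
- blue_r (a joint): how far the blue cassette's catch on its -y side is pressed in, m: 0 at rest, 0.008 fully in; a spring resists with 4 N at rest rising to 9 N
- orange_l (a joint): how far the orange cassette's catch on its +y side is pressed in, m: 0 at rest, 0.008 fully in; a spring resists with 4 N at rest rising to 9 N
- orange_r (a joint): how far the orange cassette's catch on its -y side is pressed in, m: 0 at rest, 0.008 fully in; a spring resists with 4 N at rest rising to 9 N
- jar: bystander: jar with a yellow cap, 54 mm across, 85 mm tall, origin at the centre of its underside
- brush: bystander: pastry brush lying on the bench beyond the gauge
Things that resemble listed ones, but are neither listed nor needed, are in the scene too. Leave any turquoise look-alike of the orange alone.

How it is judged:
On the way, in this order (a step that is already met when the one before it is completed fails the run):
1. the gauge's jaw is pushed shut on the tin, pressing it against the fixed jaw ((((horizontal distance between tin_small and gauge_bed below 0.06 m and value of joint gauge_jaw below 0.0495 m) and contact force between gauge and tin_small above 2 N) or ((horizontal distance between tin_large and gauge_bed below 0.06 m and value of joint gauge_jaw below 0.0655 m) and contact force between gauge and tin_large above 2 N))), for 0.1 s.
2. the matching cassette, its catches pinched by the fingers, is out of its well ((((horizontal distance between tin_small and gauge_bed below 0.06 m and value of joint gauge_jaw below 0.0495 m) and value of joint each of blue_l, blue_r above 0.004 m and contact force between blue and the fingers above 2 N and z of blue in the frame of dock above 0.055 m) or ((horizontal distance between tin_large and gauge_bed below 0.06 m and value of joint gauge_jaw below 0.0655 m) and value of joint each of orange_l, orange_r above 0.004 m and contact force between orange and the fingers above 2 N and z of orange in the frame of dock above 0.055 m))), for 0.1 s.
At the end, for the whole second after the job is handed in: The gauge still stands shut on its tin (opening under 3.5 mm over the tin's width). The matching cassette is held by the fingers with both catches pressed in more than 4 mm, its underside more than 40 mm above the dock's top, tilted less than 0.3 rad, slower than 0.03 m/s (((((horizontal distance between tin_small and gauge_bed below 0.06 m and value of joint gauge_jaw below 0.0495 m) and value of joint each of blue_l, blue_r above 0.004 m and contact force between blue and the fingers above 2 N and z of blue in the frame of dock above 0.085 m) and angle between blue's own z axis and vertical below 0.3 rad and linear speed of blue below 0.03 m/s) or (((horizontal distance between tin_large and gauge_bed below 0.06 m and value of joint gauge_jaw below 0.0655 m) and value of joint each of orange_l, orange_r above 0.004 m and contact force between orange and the fingers above 2 N and z of orange in the frame of dock above 0.085 m) and angle between orange's own z axis and vertical below 0.3 rad and linear speed of orange below 0.03 m/s))); the arm keeps its last pose, push and grip.
It fails at once if the wrong cassette is moved more than 20 mm ((horizontal distance between tin_small and gauge_bed below 0.06 m and distance of orange from where it was at the start of the episode above 0.02 m) or (horizontal distance between tin_large and gauge_bed below 0.06 m and distance of blue from where it was at the start of the episode above 0.02 m)).
It fails at once if the tin that is not in the gauge is moved more than 30 mm ((horizontal distance between tin_small and gauge_bed below 0.06 m and distance of tin_large from where it was at the start of the episode above 0.03 m) or (horizontal distance between tin_large and gauge_bed below 0.06 m and distance of tin_small from where it was at the start of the episode above 0.03 m)).
It fails at once if the jar or the brush is moved more than 30 mm (distance of any of jar, brush from where it was at the start of the episode above 0.03 m).
It also fails if it takes over 48 s, if anything falls off the work surface, if the arm or the gripper's body presses on something with over 40 N, if the wrist force passes 120 N, or if a joint passes its speed limit or range.

## Robot

A 6-joint arm with a two-finger parallel gripper is mounted at the origin on the work surface. World frame = base frame: x ahead of the robot, y to its left, z up, the work surface at z = 0. Lengths are in m, angles in rad, forces in N, time in s.
With the tool pointing down it reaches from about 0.3 to 0.95 m from the base axis. Payload 3.1 kg.
Tool frame: the origin (TCP) lies midway between the tips of the shut fingers; the grasp point (between the pads) lies 19 mm behind it; y points along the fingers, z is the direction in which the jaws open and shut, and the axes are right-handed (so a half turn about y gives the same grasp; the last joint's range is limited). The gripper opens to 85 mm and grips with 20 to 120 N. Pads are 22 mm wide; open, the fingers measure 114 mm over their backs; the gripper's body (76 mm by 85 mm) begins 54 mm behind the grasp point. The pads swing forward as they close: fully open they stand 13 mm farther back than shut.
Start: joints at [1.257, 0.308, 1.634, -0, 1.2, -0.07], TCP at [0.151, 0.607, 0.231] pointing down, gripper open.
Joint ranges: [-3.06, 3.06], [-0.79, 1.96], [0.05, 2.63], [-1.19, 4.34], [0.05, 2.64], [-2.94, 2.94]. Speed limits (rad/s): [2.79, 2.79, 3.14, 3.14, 3.14, 3.14].

## Interface

Orientations are given as a unit quaternion [w, x, y, z].
In Python, from cell import env, eoat, inverse_kinematics, vision, nets gives the robot as it stands. Calls block until the motion is done:
- env.move_to(position, orientation): joint-space move of the TCP to a pose.
- env.move_straight(position, frame=None, v=0.15, max_force=None): straight line of the TCP; frame=None keeps the orientation; v is the mean speed in m/s. With max_force (N) it stops when the force on the tool has changed by that much, and returns True; else False.
- env.set_joints(angles): joint-space move.
- eoat.set_gripper(opening, newtons=None): opening from 0.0 (shut) to 1.0 (fully open); newtons is the grip in N (None keeps the last); returns when the fingers have stopped.
- env.dwell(seconds).
- inverse_kinematics(position, orientation): joint angles nearest the present ones, or None.
- vision.camera(name): name is "scene" or "top" or "wrist"; returns (picture, depth): 420x560x3 uint8, blue, green, red; 420x560 float32, m along the optical axis (not along the pixel's ray), 0 where there is no reading.
- vision.calibration(name): a dict with "vfov" (degrees; the focal length in pixels is half the picture's height over the tangent of half this angle, whatever the lens; pixels are square), "cx", "cy" (the principal point, pixels), "dist" ([k1, k2, p1, p2, k3] as OpenCV has them; the pictures are not rectified), "R" (3x3) and "t" (3): a world point X has camera coordinates R X + t; the wrist camera has in their place "T_tool_cam" (4x4, takes a point from camera to tool coordinates, whose origin is the TCP and whose axes are the tool frame's). Camera axes: x right, y down, z forward; pixel columns grow to the right and rows downward; lengths in m; the calibration is good to about 2 mm. A picture is of the moment at which its call begins: read the wrist's pose just before it. calibration takes no time and is no camera call.
A pose or a line that the arm cannot do raises env.Unreachable and nothing moves.
- env.finish_job(): hands the job in, once; it reports no verdict.
Trained networks look in the newest picture that a camera, given by its name, has taken for a name from the list of things; names that differ only in an ending like _2 or _b are one class to them, and where a whole thing is asked for, a point or a joint stands for the part that bears it (a point fixed in the world has none). Each returns a list of dicts, best first, with "confidence" (0 to 1); they miss things now and then, are a little off and sometimes report something else, mostly with a low value. They report only what shows in the picture. A call takes as long as a camera call. They do not tell look-alikes from the thing itself.
- nets.find_in(query, camera): "pixel" ([column, row] in pixels, amid what is visible of it).
Readings, each from a call of its own:
- env.current_time_s(): time.
- env.current_joint_pos(): joint angles.
- env.current_qd(): joint speeds.
- env.current_effort(): joint torques, N m.
- env.current_eef_pos(): TCP position.
- env.current_orientation(): TCP orientation.
- env.current_force(): force on the tool from outside, world axes, zero at the start.
- env.current_ft_torque(): the same for the moment, N m.
- env.current_opening(): opening from 0.0 (shut) to 1.0 (fully open).
Only numpy, scipy, OpenCV 4.12 (cv2) and the standard library are available. Lean on these libraries where they do the work, as an engineer would, in place of code of your own. Each camera call takes 0.05 s, during which the arm holds its last target. There are 200 camera calls.

## Working session

There is one attempt and no reset: what is moved stays moved. The work goes in short steps, each a Python script; the robot and the scene stay as the last script left them, time stands still between calls to the robot, and variables do not carry over. Pictures are saved under pics/ and viewed, on a budget of 10 in all, crops included, one or two more only if the job needs it, and the job is handed in when it is done.

```bash
mkdir -p pics; ls; cat > h.py <<'E'
import numpy as np, cv2
from scipy.spatial.transform import Rotation as Ro
from cell import env, eoat, inverse_kinematics, vision, nets
def K(c):
    f=210/np.tan(np.radians(c["vfov"])/2); return np.array([[f,0,c["cx"]],[0,f,c["cy"]],[0,0,1.]])
def snap(name,path=None):
    p=np.array(env.current_eef_pos()); q=np.array(env.current_orientation())
    im,d=vision.camera(name); c=vision.calibration(name)
    if name=="wrist":
        T=np.eye(4);T[:3,:3]=Ro.from_quat(q[[1,2,3,0]]).as_matrix();T[:3,3]=p
        W=T@np.array(c["T_tool_cam"])
    else:
        W=np.eye(4);R=np.array(c["R"]);W[:3,:3]=R.T;W[:3,3]=-R.T@np.array(c["t"])
    if path: cv2.imwrite("pics/"+path,im)
    return im,d,c,W
def cloud(d,c,W):
    v,u=np.mgrid[0:420,0:560]; uv=np.stack([u,v],-1).reshape(-1,1,2).astype(float)
    n=cv2.undistortPoints(uv,K(c),np.array(c["dist"])).reshape(420,560,2)
    X=np.dstack([n*d[...,None],d])@W[:3,:3].T+W[:3,3]; X[d==0]=np.nan
    return X
def proj(P,c,W):
    R=W[:3,:3].T;t=-R@W[:3,3]
    return cv2.projectPoints(np.atleast_2d(np.array(P,float)),cv2.Rodrigues(R)[0],t,K(c),np.array(c["dist"]))[0].reshape(-1,2)
def quat(R):
    q=Ro.from_matrix(R).as_quat(); return q[[3,0,1,2]]
def down(yaw): # tool y down, tool z (jaw axis) horizontal at yaw
    z=np.array([np.cos(yaw),np.sin(yaw),0]);y=np.array([0,0,-1.]);return quat(np.stack([np.cross(y,z),y,z],1))
E
python3 - <<'E'
from h import *
for n in("scene","top"):
    im,d,c,W=snap(n,n+".png"); X=cloud(d,c,W); print(n,W[:3,3].round(2),env.current_time_s())
    for q in("gauge","gauge_handle","tin_small","tin_large","dock","blue","orange","jar","brush"):
        for r in nets.find_in(q,n)[:3]:
            u,v=np.round(r["pixel"]).astype(int); print(q,round(r["confidence"],2),(u,v),X[v,u].round(3))
E
```

```text
pics
scene [ 1.21 -0.72  1.01] 0.05
gauge 0.84 (np.int64(348), np.int64(178)) [0.602 0.213 0.009]
gauge_handle 0.9 (np.int64(348), np.int64(168)) [0.594 0.219 0.038]
tin_small 0.47 (np.int64(258), np.int64(186)) [0.447 0.013 0.024]
tin_large 0.68 (np.int64(332), np.int64(179)) [0.584 0.161 0.031]
dock 0.64 (np.int64(233), np.int64(272)) [ 0.622 -0.249  0.049]
blue 0.72 (np.int64(250), np.int64(258)) [ 0.65  -0.219  0.094]
blue 0.55 (np.int64(242), np.int64(265)) [ 0.643 -0.239  0.083]
blue 0.52 (np.int64(256), np.int64(243)) [ 0.632 -0.181  0.099]
orange 0.7 (np.int64(186), np.int64(292)) [ 0.613 -0.373  0.095]
orange 0.68 (np.int64(315), np.int64(219)) [ 0.665 -0.01   0.064]
orange 0.65 (np.int64(197), np.int64(284)) [ 0.613 -0.343  0.091]
jar 0.74 (np.int64(316), np.int64(218)) [ 0.668 -0.01   0.07 ]
brush 0.91 (np.int64(386), np.int64(226)) [0.789 0.121 0.022]
top [ 0.54 -0.07  0.84] 0.55
gauge 0.74 (np.int64(158), np.int64(200)) [0.621 0.212 0.025]
gauge_handle 0.95 (np.int64(154), np.int64(208)) [0.603 0.215 0.037]
tin_small 0.54 (np.int64(245), np.int64(292)) [0.432 0.023 0.027]
tin_small 0.53 (np.int64(356), np.int64(216)) [ 0.59  -0.201  0.046]
tin_large 0.68 (np.int64(180), np.int64(223)) [0.573 0.161 0.031]
dock 0.82 (np.int64(360), np.int64(216)) [ 0.59  -0.209  0.046]
blue 0.71 (np.int64(358), np.int64(188)) [ 0.639 -0.196  0.101]
blue 0.65 (np.int64(350), np.int64(194)) [ 0.628 -0.182  0.098]
blue 0.48 (np.int64(374), np.int64(186)) [ 0.645 -0.23   0.087]
orange 0.67 (np.int64(378), np.int64(242)) [ 0.538 -0.233  0.106]
orange 0.62 (np.int64(438), np.int64(221)) [ 0.578 -0.349  0.098]
orange 0.57 (np.int64(362), np.int64(246)) [ 0.53  -0.204  0.097]
jar 0.84 (np.int64(251), np.int64(183)) [0.649 0.008 0.087]
jar 0.74 (np.int64(180), np.int64(222)) [0.575 0.162 0.03 ]
brush 0.64 (np.int64(194), np.int64(129)) [0.775 0.14  0.022]
```

View pics/top.png

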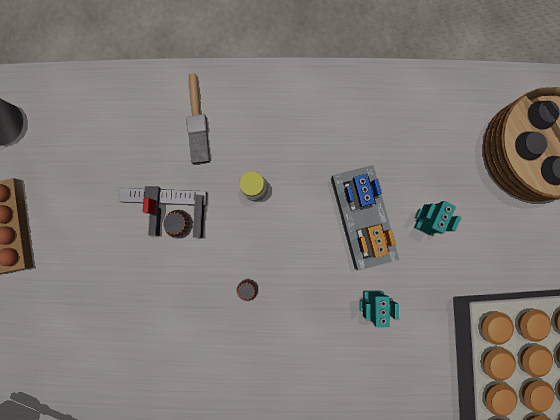

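View pics/scene.png

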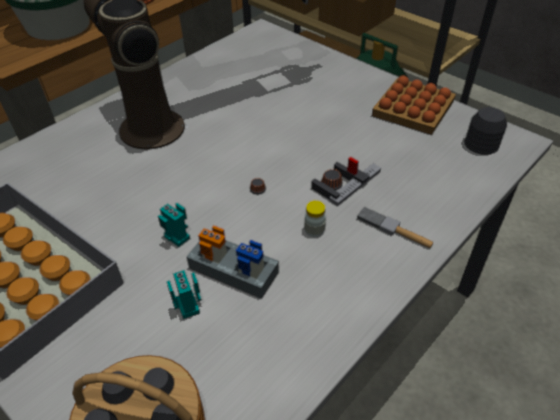

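The top view shows the sliding jaw and red handle at (152,205), with the fixed jaw at (200,215). The tin in the gauge at (178,223) is about 28 px wide and the loose one at (247,290) about 21 px, so the gauge holds the large tin and the match is orange.

Candidates for orange:
- the orange cassette in the dock at (378,242), which I choose
- turquoise look-alikes at (438,218) and (380,310), left alone
- the blue cassette at (365,190)

Next I measure the geometry from depth.

```bash
cat > m.py <<'E'
from h import *
def comp(X,mask,ctr,r):
    m=mask&(np.hypot(X[...,0]-ctr[0],X[...,1]-ctr[1])<r); return X[m]
def rect(P):
    (cx,cy),(w,h),a=cv2.minAreaRect(P[:,:2].astype(np.float32)*1000); return np.round([cx,cy,w,h,a],1),len(P)
E
python3 - <<'E'
from m import *
for n in("top","scene"):
    im,d,c,W=snap(n); X=cloud(d,c,W); z=X[...,2]; hsv=cv2.cvtColor(im,cv2.COLOR_BGR2HSV); h,s,v=cv2.split(hsv)
    print(n,"bench z",np.nanmedian(z[(abs(X[...,0]-.45)<.03)&(abs(X[...,1]-.15)<.05)]))
    print("dock",rect(comp(X,(z>.035)&(z<.052),(.59,-.21),.125)))
    print("tin g",rect(comp(X,(z>.022)&(z<.04)&(s<400),(.576,.161),.026)),"tin loose",rect(comp(X,(z>.008)&(z<.04),(.432,.021),.045)))
    red=((h<6)|(h>174))&(s>150)&(v>60); P=comp(X,red&(z>.02),(.6,.21),.06); print("red",rect(P),P.mean(0).round(3),"top",rect(P[P[:,2]>.065]) if (P[:,2]>.065).sum()>3 else P[:,2].max())
    print("rail",rect(comp(X,(z>.012)&(z<.024),(.625,.2),.13)))
    P=comp(X,(z>.012)&(z<.05),(.6,.19),.11);print("gauge low",rect(P))
    org=(h>6)&(h<20)&(s>150)&(v>80); P=comp(X,org&(z>.06),(.535,-.225),.06); print("orange",rect(P),P.mean(0).round(3))
    P=comp(X,(z>.085)&(z<.12),(.535,-.23),.06); print("orange top",rect(P),P.mean(0).round(3))
    P=comp(X,(z>.085)&(z<.12),(.635,-.195),.05); print("blue top",rect(P),P.mean(0).round(3))
E
```

```text
top bench z -0.0003463575250718387
dock (array([ 596.7, -253. ,  201.1,  154.1,   15.1]), 2411)
tin g (array([574.3, 167.8,  45.2,  38.5,  40.6]), 333) tin loose (array([434.4,  23.4,  41.5,  42.1,  44.9]), 315)
red (array([6.059e+02, 1.920e+02, 2.820e+01, 6.680e+01, 1.000e-01]), 82) [0.606 0.218 0.075] top (array([605.9, 219.5,  28.3,  11.6,   2.8]), 81)
rail (array([646.6, 205.1, 189.1, 201.2,  86.2]), 1402)
gauge low (array([597.5, 206.8, 185.2, 103.8,  85.7]), 2327)
orange (array([ 540.1, -232.8,   56.3,   61.3,   14. ]), 387) [ 0.54  -0.236  0.099]
orange top (array([ 539.4, -233.6,   58.2,   63.3,   14.6]), 667) [ 0.539 -0.233  0.1  ]
blue top (array([ 636.3, -207.7,   57.8,   63.6,   15.3]), 643) [ 0.636 -0.207  0.1  ]
scene bench z -0.0006145634278009737
dock (array([ 588.4, -221.5,  204.4,   92.3,   14.2]), 1517)
tin g (array([576.8, 166.7,  40.5,  45.1,  55.3]), 161) tin loose (array([437.8,  17.8,  39.2,  42.4,   4.8]), 177)
red (array([6.081e+02, 2.186e+02, 2.610e+01, 1.470e+01, 4.000e-01]), 33) [0.609 0.218 0.074] top (array([6.081e+02, 2.186e+02, 2.610e+01, 1.470e+01, 4.000e-01]), 33)
rail (array([646.6, 206.5, 193.3, 193.8,  87.2]), 746)
gauge low (array([599.6, 205.7, 185.6, 105.2,  86.1]), 1245)
orange (array([ 541.7, -235.1,   62.5,   57.2,   68.5]), 278) [ 0.543 -0.236  0.098]
orange top (array([ 541. , -233.9,   61.6,   66.9,   12.2]), 504) [ 0.544 -0.237  0.097]
blue top (array([ 638.2, -208.3,   60.3,   66.3,   14.9]), 519) [ 0.641 -0.211  0.097]
```

```bash
python3 - <<'E'
from h import *
g=np.array([np.cos(np.radians(86)),np.sin(np.radians(86)),0])
qs=[down(np.radians(a)) for a in(86,-94)]
eoat.set_gripper(0.0,40)
H=np.array([.606,.219,0]); A=H+.048*g
best=min(qs,key=lambda q:np.abs(np.array(inverse_kinematics(A+[0,0,.2],q))-env.current_joint_pos()).max())
env.move_to(A+[0,0,.2],best); env.move_straight(A+[0,0,.042],v=.15)
f0=np.array(env.current_force())
hit=env.move_straight(H-.05*g+[0,0,.042],v=.03,max_force=14)
p=np.array(env.current_eef_pos()); print(hit,(p-H).round(4),np.array(env.current_force())-f0,env.current_time_s(),env.current_joint_pos())
env.dwell(.3); print(np.array(env.current_force())-f0)
im,d,c,W=snap("top","top2.png"); cv2.imwrite("pics/g2.png",cv2.resize(im[150:260,90:240],None,fx=4,fy=4))
E
```

```text
True [0.001  0.0041 0.0421] [0.71273497 4.14429536 1.50874783] 6.8167 [ 0.28201016  0.56746932  1.6881818   0.00772042  0.88104041 -1.22086588]
[0.39971462 2.51722277 2.6280147 ]
```

View pics/g2.png

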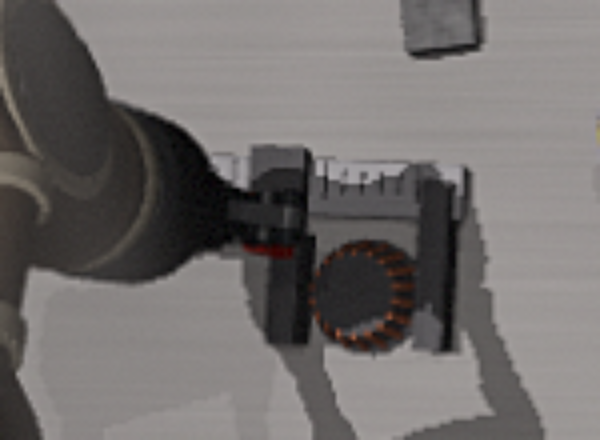

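The crop shows the tin at (363,297) touching or almost touching both jaws, but the push force relaxed to about friction level. I push on with a firmer limit.

```bash
python3 - <<'E'
from h import *
g=np.array([np.cos(np.radians(86)),np.sin(np.radians(86)),0])
for k in range(4):
    p=np.array(env.current_eef_pos())
    hit=env.move_straight(p-.02*g,v=.02,max_force=22)
    q=np.array(env.current_eef_pos()); print(hit,(q-p).round(4),np.array(env.current_force()).round(1)); env.dwell(.3); print(np.array(env.current_force()).round(1),np.array(env.current_eef_pos()).round(4))
    if hit and np.linalg.norm(q-p)<.003: break
E
```

```text
True [0.0002 0.0002 0.0002] [-0.1  4.3  0.7]
[-0.9  4.5  1. ] [0.6071 0.2235 0.0418]
```

```bash
python3 - <<'E'
from h import *
g=np.array([np.cos(np.radians(86)),np.sin(np.radians(86)),0])
p=np.array(env.current_eef_pos())
for k in range(1,9):
    env.move_straight(p-.001*k*g,v=.01); a=np.array(env.current_force()); env.dwell(.2)
    print(k,((np.array(env.current_eef_pos())-p)@g).round(4),a.round(1),np.array(env.current_force()).round(1),np.array(env.current_ft_torque()).round(2))
    if env.current_force()[1]>18: break
print(env.current_time_s())
im,d,c,W=snap("top"); cv2.imwrite("pics/g3.png",cv2.resize(im[150:260,90:240],None,fx=4,fy=4))
E
```

```text
1 -0.0001 [0.3 6.9 0.4] [-0.   6.6  0.6] [0.93 0.02 0.04]
2 -0.0002 [ 1.5  8.  -0.1] [-0.3  8.8 -0.6] [ 1.19 -0.07  0.08]
3 -0.0003 [ 0.7 10.6  0.2] [ 0.1 10.6 -0.6] [ 1.55 -0.06  0.02]
4 -0.0004 [ 0.5 12.8 -1.6] [ 1.5 11.9 -1.9] [ 1.83 -0.08  0.05]
5 -0.0006 [ 0.8 15.7 -1.8] [ 0.4 15.7 -2.3] [ 2.17 -0.1   0.08]
6 -0.0007 [ 2.  17.4 -2.3] [ 0.3 17.6 -2.8] [ 2.48 -0.11  0.1 ]
7 -0.0008 [ 1.6 20.1 -3.3] [ 0.6 20.  -3.1] [ 2.88 -0.15  0.14]
11.1583
```

Force rises to 20 N with no motion, so the tin is clamped. I retreat, check the opening, and look over the dock.

```bash
python3 - <<'E'
from m import *
g=np.array([np.cos(np.radians(86)),np.sin(np.radians(86)),0])
p=np.array(env.current_eef_pos()); env.move_straight(p+.02*g,v=.05); env.move_straight(p+.02*g+[0,0,.2],v=.2)
O=np.array([.5405,-.2335,0])
qs=[down(np.radians(a)) for a in(105,-75)]; T=O+[0,0,.26]
best=min(qs,key=lambda q:np.abs(np.array(inverse_kinematics(T,q))-env.current_joint_pos()).max())
env.move_to(T,best); eoat.set_gripper(1.0,40); print(env.current_time_s(),env.current_joint_pos())
im,d,c,W=snap("wrist","w1.png"); X=cloud(d,c,W); z=X[...,2]
print("orange top",rect(comp(X,(z>.085)&(z<.12),(.54,-.233),.06)),"blue",rect(comp(X,(z>.085)&(z<.12),(.637,-.208),.05)))
print(proj([[.5405,-.2335,.1]],c,W))
im,d,c,W=snap("top"); X=cloud(d,c,W); z=X[...,2]; gx=np.array([g[1],-g[0],0])
o=np.array([.575,.165,0]); Y=X-o; a=Y@gx; b=Y@g
m=(abs(a+.0)<.05)&(abs(b)<.1)&(z>.01)&(z<.04)
for lo in(-.028,-.022,.022,.028): 
    k=m&(a>lo)&(a<lo+.005); s=np.sort(b[k]); j=np.where(np.diff(s)>.006)[0]; print(lo,[(s[i].round(4),s[i+1].round(4)) for i in j],s[[0,-1]].round(4))
cv2.imwrite("pics/g4.png",np.vstack([cv2.resize(im[150:260,90:240],(560,412)) ]))
E
```

```text
15.5667 [-4.81862692e-01  2.13572971e-01  1.69295301e+00 -2.96382113e-06
  1.23495737e+00 -2.31430644e+00]
orange top (array([ 539.3, -232.9,   58.3,   62.3,   15.4]), 2948) blue (array([ 636. , -207.7,   60.7,   61.5,   15.6]), 2354)
[[278.2222697  183.58951039]]
-0.028 [(np.float64(-0.0332), np.float64(-0.0217)), (np.float64(0.0166), np.float64(0.0302))] [-0.049   0.0458]
-0.022 [(np.float64(-0.0326), np.float64(-0.022)), (np.float64(0.0214), np.float64(0.0304))] [-0.0487  0.0467]
0.022 [(np.float64(-0.0303), np.float64(-0.0107)), (np.float64(-0.007), np.float64(0.0002)), (np.float64(0.0026), np.float64(0.0103)), (np.float64(0.0103), np.float64(0.0325))] [-0.0472  0.0358]
0.028 [(np.float64(-0.0321), np.float64(0.0324))] [-0.0469  0.0349]
```

View pics/w1.png

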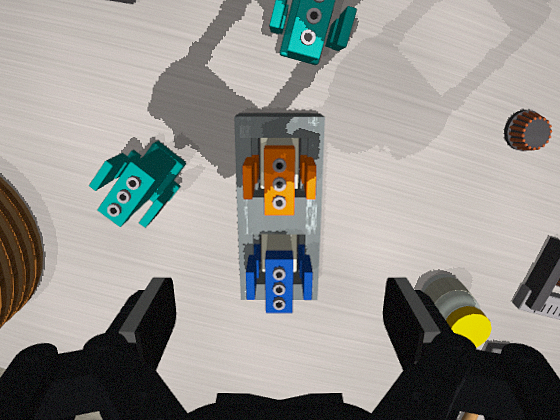

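View pics/g4.png

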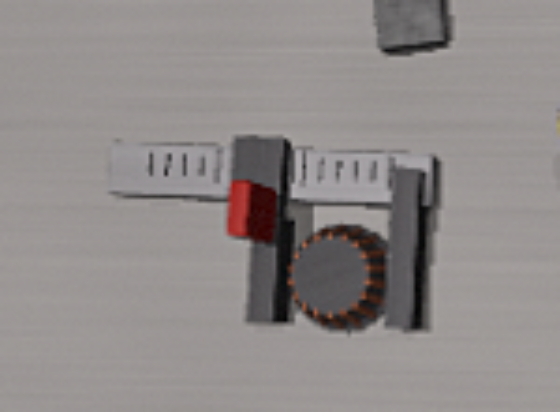

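Wrist view: orange cassette centred at (279,180) with catches at (250,175) and (309,175), blue at (279,275), and turquoise look-alikes at (135,185) and (310,30). The gauge crop shows the tin held between both jaws, and depth gives an opening of about 63 mm. Now I grasp orange.

```bash
python3 - <<'E'
from m import *
O=np.array([.540,-.2333,0])
env.move_straight(O+[0,0,.14],v=.15); 
print(env.move_straight(O+[0,0,.058],v=.08,max_force=25), np.array(env.current_eef_pos()).round(4))
f0=np.array(env.current_force()); eoat.set_gripper(0.0,45); env.dwell(.3)
print(env.current_opening()*85,(np.array(env.current_force())-f0).round(1),env.current_time_s())
im,d,c,W=snap("wrist","w2.png")
E
```

```text
False [ 0.5406 -0.2336  0.0587]
42.00456356004578 [-2.9  2.1 11.3] 18.575
```

View pics/w2.png

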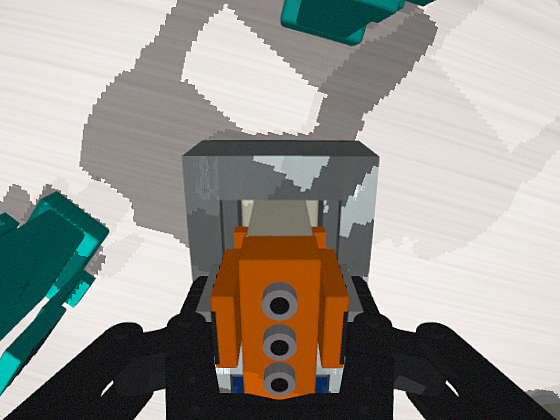

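The fingers sit on both pads at (222,320) and (335,320), with opening at the pinched width. Lifting straight up.

```bash
python3 - <<'E'
from m import *
p=np.array(env.current_eef_pos())
print(env.move_straight(p+[0,0,.02],v=.04,max_force=30),np.array(env.current_force()).round(1),env.current_opening()*85)
im,d,c,W=snap("scene"); 
p2=np.array(env.current_eef_pos()); print((p2-p).round(4))
if p2[2]-p[2]>.017:
    print(env.move_straight(p+[0,0,.13],v=.06,max_force=30)); env.dwell(.5)
print((np.array(env.current_eef_pos())-p).round(4),np.array(env.current_force()).round(1),env.current_opening()*85,env.current_time_s())
im,d,c,W=snap("scene"); a=cv2.resize(im[150:330,140:330],None,fx=2,fy=2)
im,d,c,W=snap("wrist"); b=cv2.resize(im,(480,360)); im2,*_=snap("top"); t=cv2.resize(im2[150:260,90:240],(400,293)); 
cv2.imwrite("pics/l.png",np.hstack([a,b[:360,:420]])); cv2.imwrite("pics/t.png",t)
E
```

```text
False [ 0.3 -0.5 -2. ] 41.65842910754337
[-0.0003  0.0002  0.0197]
False
[-0.   -0.    0.13] [ 1.  -0.  -1.7] 42.159257561788685 21.8833
```

View pics/l.png

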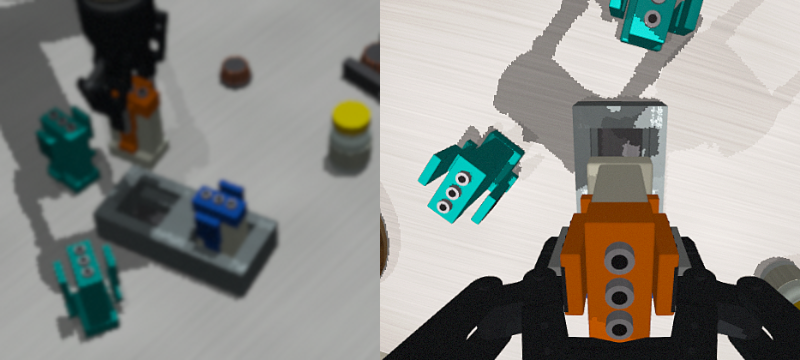

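The left panel shows the orange cassette upright in the gripper above its empty well (145,205), with blue still docked (220,215). The right panel shows both pads still pinched. The force of −1.7 N matches the 200 g weight. Handing in.

```bash
python3 -c "
from h import *
print(np.abs(env.current_qd()).max(),env.current_time_s()); env.finish_job()"
```

```text
0.00324552369295161 22.0333
the job is handed in; nothing more can be done
```

The job is handed in at about 22 s of robot time: the gauge stands shut on the large tin, and the matching orange cassette is held pinched above the dock. I got no verdict back.

- **Gauge:** I pushed the red-handled jaw shut with the closed fingers. The push force rose to 20 N while the jaw barely moved (about 1 mm). After I backed off, depth from the top camera gave an opening of about 63 mm, against 62 mm for the large tin and a limit of 65.5 mm. I did not measure it again after the lift, but nothing went near it.
- **Cassette:** I pinched orange's catches with a 45 N grip setting and lifted it straight up 130 mm. Its underside should be about 0.13 m above the bench, against the 0.085 m needed. The last picture showed it upright, with both pads pinched and blue still in its well. The wrist read −1.7 N against the cassette's 2 N weight, and the arm was still.
- **Odd readings:** The first force-limited pushes on the jaw stopped on brief force spikes, so I finished with 1 mm steps while reading the force. The gripper reported 42 mm rather than the 46 mm pinched width. I put that down to its opening scale, because the picture and the weight both showed a proper grip.

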